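Fetch the small paint tin from the back of the stock bay

ROBOT

A 6-joint arm with a two-finger parallel gripper is mounted at the origin on the work surface. World frame = base frame: x ahead of the robot, y to its left, z up, the work surface at z = 0. Lengths are in m, angles in rad, forces in N, time in s.
With the tool pointing down it reaches from about 0.3 to 0.825 m from the base axis. Payload 5.4 kg.
Tool frame: the origin (TCP) lies on the centre line of the jaws, within the pads' length; the fingertips stand ahead of it and the grasp point (between the pads) lies 5 mm behind it (manip.finger_overhang is the z of the fingertips in the tool frame, in m); z points along the fingers, y is the direction in which the jaws open and shut (so a half turn about z gives the same grasp; the last joint's range is limited). The gripper opens to 92 mm and grips with 3 to 60 N. Pads are 20 mm wide; open, the fingers measure 128 mm over their backs; the gripper's body (75 mm by 189 mm) begins 69 mm behind the grasp point.
Start: joints at [0.941, 0.158, 1.597, -0, 1.386, -0.21], TCP at [0.234, 0.525, 0.193] pointing down, gripper open.
Joint ranges: [-2.91, 2.91], [-0.94, 2.29], [0.18, 2.7], [-1.29, 4.43], [0.17, 2.64], [-3, 3]. Speed limits (rad/s): [2.57, 2.57, 3.14, 3.14, 3.14, 3.14].

INTERFACE

Orientations are given as a unit quaternion [x, y, z, w].
In Python, from station import manip gives the robot as it stands.
- The arm moves only by the tool jog_arm, never from a script. Its argument "moves" is a list that holds one entry, the list of rows, each a list of 7 numbers: the shift along the tool's x, y, z in cm, then the turn, a rotation vector about the tool's x, y, z in degrees, then the opening, from 0 (shut) to 1 (fully open). A call has exactly 10 rows; each row is the pose to reach, as a shift and turn from the pose commanded when the call began, along the tool's axes at that moment; what a row does not reach only later rows make up. A row lasts 1/8 s, in which the tool goes at most 62.5 mm and 10.7 degrees, less where a joint would pass 70% of its speed; a pose out of reach is approached as far as the arm can. A call with a gripper value outside its range is refused whole. The fingers move at their own pace and stop on an object; the grip force is fixed at half the most. Time passes only in rows, so rows that repeat a pose let the fingers close, or fill a call up. It gives the time, the measured TCP pose, the force and the opening at its end, in the units of the state.
- manip.state(): the state, without advancing time (a new reading comes with each control period).
- manip.camera(name): name is "side" or "top"; returns a dict with "pixels" (420x560x3 uint8, red, green, blue), "z_map" (420x560 float32, m along the optical axis (not along the pixel's ray), 0 where there is no reading), "fx", "fy", "cx", "cy" (pixels), "k1" (the pictures are not rectified: a ray, as slopes to the right and down, at radius r is drawn at 1 + k1 r^2 times it, then the intrinsics apply), "R" (3x3) and "t" (3): a world point X has camera coordinates R X + t. Camera axes: x right, y down, z forward; pixel columns grow to the right and rows downward; lengths in m; the calibration is good to about 2 mm. A picture is of the moment at which its call begins.
- manip.sign_off(): hands the job in, once; it reports no verdict.
The state is a dict: "t": time; "q": joint angles; "joint_vel": joint speeds; "tau": joint torques, N m; "position": TCP position; "tool_rot": TCP orientation; "force": force on the tool from outside, world axes, zero at the start; "moment": the same for the moment, N m; "width": finger opening in m.
Only numpy, scipy, OpenCV 4.12 (cv2) and the standard library are available. Lean on these libraries where they do the work, as an engineer would, in place of code of your own. Each camera call takes 0.05 s, during which the arm holds its last target. There are 200 camera calls.

TASK

The small round paint tin stands at the back of the plywood bay, hemmed in by the tall paint tin and the solvent can in front of it. Before you move it, clear those two onto the aluminium tray, then stand the small tin in the middle of the round steel saucer, and only then put the tall tin and the can back where each stood, the can square in the bay again. Keep all three upright, and leave the sanding block, the wax tin, the hammer and the screwdriver where they are.

Things in the scene. Friction and masses are not known exactly. Their poses are not given: they have to be found in the camera images.
- bay: Fixed plywood stock bay, 190 mm (x) by 222 mm (y), open on its -x side (towards the robot) and on top. Floor 6 mm thick; walls 6 mm thick and 45 mm high on the +x side and both y sides. Origin: centre of the underside; x points from the open side to the back wall, z up. Front row (tall tin, can) about 45 mm to -x of the origin, back row about 20 mm to +x.
- tray: Fixed shallow aluminium tray, 240 mm (x) by 140 mm (y), floor and walls 4 mm thick, rim 14 mm high; empty at the start, to one side of the bay. Origin: centre of the underside; x along its length.
- saucer: Fixed round plain steel saucer, 110 mm diameter, flat top 4 mm above the bench with a thin rim bead to 7 mm; empty at the start, on the other side of the bay. Origin: centre of the underside.
- tall_tin: Tall round closed paint tin, bare steel with a plain paper band, 64 mm diameter, 105 mm high, about 0.4 kg; loose, upright in the front row of the bay. Origin: centre of the underside, z up. Its start position is its home.
- solvent_can: Oblong aluminium solvent can with a plain paper band and a black screw cap, 42 mm (x) by 70 mm (y), body 115 mm high; cap 22 mm wide, 15 mm high, 18 mm to +y of the centre. About 0.4 kg; loose, upright in the bay's front row, a broad face to the open side. Origin: centre of the underside, z up. Its start position is its home.
- small_tin: Small round closed paint tin, bare steel with a plain paper band, 46 mm diameter, 50 mm high, about 0.12 kg; loose, upright in the middle of the back row of the bay. Origin: centre of the underside, z up.
- sanding_block: Cork sanding block, 36 mm (x) by 56 mm (y) by 28 mm high; loose, at one end of the back row. Leave it. Origin: centre of the underside.
- wax_tin: Flat rectangular steel tin with overhanging lid, 42 mm (x) by 48 mm (y) by 34 mm high; loose, at the other end of the back row. Leave it. Origin: centre of the underside.
- hammer: Club hammer lying on the bench between robot and bay, head 42 x 100 x 42 mm centred 100 mm to +x of the origin, handle to 120 mm on the -x side, partly yellow. Leave it. Origin: on the bench under the handle.
- screwdriver: Screwdriver lying on the bench behind the bay, along its x. Leave it. Origin: under the middle of its length.
Not all that is in view belongs to the job. Several things have the shape of the saucer; the one meant has the colours described above.

How it is judged:
On the way, in this order (a step that is already met when the one before it is completed fails the run):
1. the tall tin and the solvent can both stand upright and released on the tray, the small tin not yet moved (x of tall_tin in the frame of tray between -0.1 and 0.1 m and y of tall_tin in the frame of tray between -0.055 and 0.055 m and z of each of tall_tin, solvent_can in the frame of tray below 0.009 m and angle between each of tall_tin, solvent_can, tall_tin, solvent_can's own z axis and vertical below 0.1 rad and x of solvent_can in the frame of tray between -0.1 and 0.1 m and y of solvent_can in the frame of tray between -0.055 and 0.055 m and linear speed of each of tall_tin, solvent_can below 0.02 m/s and angular speed of each of tall_tin, solvent_can below 0.2 rad/s and contact force between each of tall_tin, solvent_can and the fingers below 0.1 N and distance of small_tin from where it was at the start of the episode below 0.015 m), for 0.2 s.
2. the small tin stands released on the saucer, the tall tin and the can still on the tray (horizontal distance between small_tin and saucer below 0.015 m and z of small_tin in the frame of saucer below 0.009 m and linear speed of small_tin below 0.02 m/s and angular speed of small_tin below 0.2 rad/s and contact force between small_tin and the fingers below 0.1 N and angle between each of small_tin, tall_tin, solvent_can's own z axis and vertical below 0.1 rad and x of tall_tin in the frame of tray between -0.1 and 0.1 m and y of tall_tin in the frame of tray between -0.055 and 0.055 m and z of each of tall_tin, solvent_can in the frame of tray below 0.009 m and x of solvent_can in the frame of tray between -0.1 and 0.1 m and y of solvent_can in the frame of tray between -0.055 and 0.055 m), for 0.2 s.
At the end, for the whole second after the job is handed in: The small tin stands upright on the saucer within 15 mm of its centre; the tall tin and the solvent can stand upright within 15 mm of where each started, the can square to the bay within 15 degrees; all released and at rest (horizontal distance between small_tin and saucer below 0.015 m and z of small_tin in the frame of saucer below 0.009 m and linear speed of each of small_tin, tall_tin, solvent_can below 0.02 m/s and angular speed of each of small_tin, tall_tin, solvent_can below 0.2 rad/s and contact force between each of small_tin, tall_tin, solvent_can and the fingers below 0.1 N and angle between each of small_tin, tall_tin, solvent_can's own z axis and vertical below 0.1 rad and distance of each of tall_tin, solvent_can from where it was at the start of the episode below 0.015 m and angle between the x axis of solvent_can and the x axis of bay, either way round below 0.26 rad); the robot touches nothing.
It fails at once if the sanding block or the wax tin is moved more than 20 mm (distance of any of sanding_block, wax_tin from where it was at the start of the episode above 0.02 m).
It fails at once if the hammer or the screwdriver is moved more than 20 mm (distance of any of hammer, screwdriver from where it was at the start of the episode above 0.02 m).
It fails at once if one of the three handled tins is tipped more than about 35 degrees (angle between any of tall_tin, solvent_can, small_tin's own z axis and vertical above 0.6 rad).
It also fails if it takes over 112 s, if anything falls off the work surface, if the arm or the gripper's body presses on something with over 40 N, if the wrist force passes 120 N, or if a joint passes its speed limit or range.

## Working session

There is one attempt and no reset: what is moved stays moved. The work goes in short steps, Python scripts to look and compute and a tool call to move; the robot and the scene stay as the last step left them, time stands still between calls to the robot, and variables do not carry over. Pictures are saved under pics/ and viewed, about 12 in all and at most 16, crops included, and the job is handed in when it is done.

Besides the shell and the picture viewer there is one more tool, called after ">>>" as name([rows], argument=value, ...), one row to a line, values as JSON. jog_arm: Moves the arm, as the interface text tells. Its arguments: {"type":"object","properties":{"moves":{"type":"array","items":{"type":"array","items":{"type":"array","items":{"type":"number"}}}}},"required":["moves"]}

```bash
mkdir -p pics; ls; cat > h.py <<'E'
import numpy as np,cv2
from station import manip
def cam(n):
    c=manip.camera(n); K=np.array([[c['fx'],0,c['cx']],[0,c['fy'],c['cy']],[0,0,1.]])
    h,w=c['z_map'].shape
    u,v=np.meshgrid(np.arange(w),np.arange(h))
    p=np.stack([u,v],-1).reshape(-1,1,2).astype(np.float64)
    s=cv2.undistortPoints(p,K,np.array([c['k1'],0,0,0,0.])).reshape(h,w,2)
    z=c['z_map']
    P=np.concatenate([s*z[...,None],z[...,None]],-1)
    W=(P-np.array(c['t']))@np.array(c['R'])
    W[z==0]=np.nan
    return c['pixels'],W
def save(n,im,s=1.4):
    cv2.imwrite('pics/'+n,cv2.resize(im[...,::-1],None,fx=s,fy=s))
E
python3 - <<'E'
from h import *
s=manip.state();print(s['t'],s['position'],s['tool_rot'],s['width'],manip.finger_overhang)
for n in('top','side'):
    im,W=cam(n);save(n+'0.png',im);np.save(n+'0.npy',W);cv2.imwrite(n+'0.png',im[...,::-1])
E
```

```text
pics
0.0 [0.23399039 0.52451662 0.19153313] [ 2.08363174e-01  9.78051086e-01 -8.51708477e-04 -3.67228201e-04] 0.09223339593305158 0.014
```

View pics/top0.png

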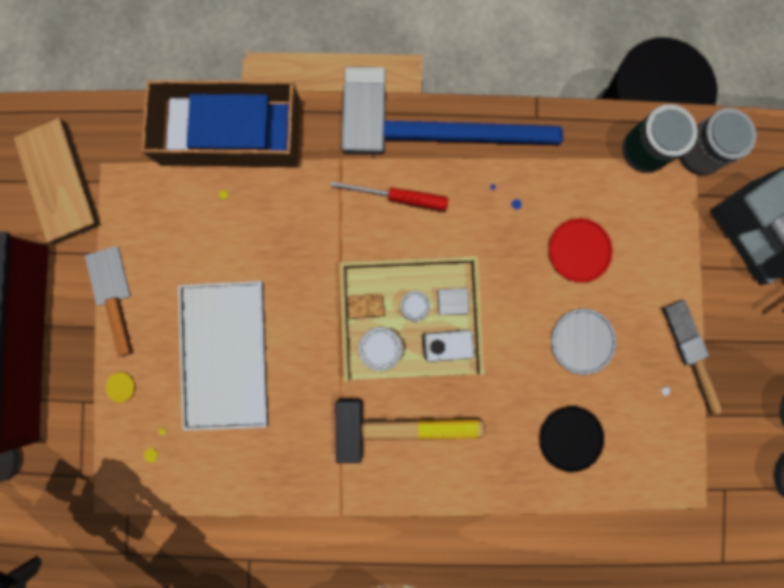

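View pics/side0.png

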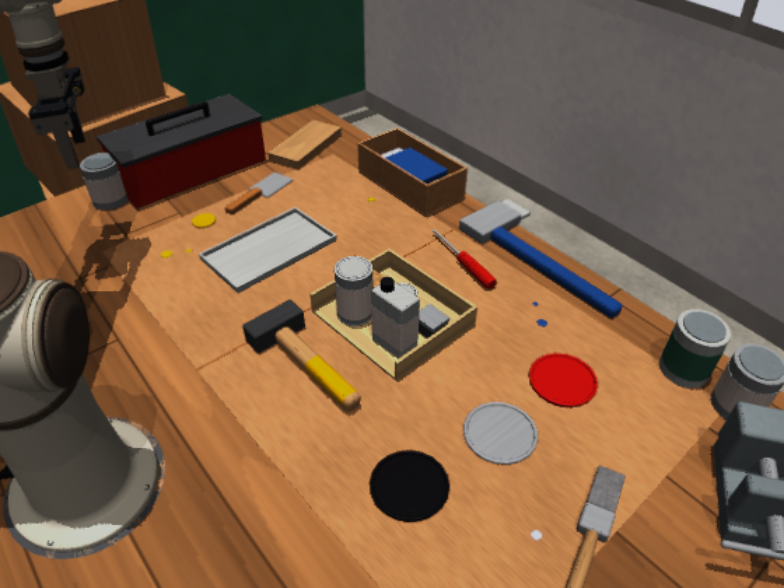

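Saucer candidates in the top view are red (580,250), bare steel (583,341) and black (571,438). The steel one at (583,341) fits "plain steel", and I'll confirm it in a crop. The tray is at (224,355), the tall tin at (381,349), the can at (448,346) with its cap to the left (+y), and the small tin at (414,306).

```bash
cat >> h.py <<'E'
def blob(W,u,v,r,z0,z1):
    """min-area rect, circle and median z of points with z in (z0,z1) around pixel u,v"""
    u,v=int(u),int(v);Q=W[max(v-r,0):v+r,max(u-r,0):u+r];m=((Q[...,2]>z0)&(Q[...,2]<z1)).astype(np.uint8)
    n,l,s,c=cv2.connectedComponentsWithStats(m)
    k=1+np.argmax(s[1:,4]);P=Q[l==k]
    (cx,cy),(a,b),t=cv2.minAreaRect((P[:,:2]*1000).astype(np.float32))
    c2,rr=cv2.minEnclosingCircle((P[:,:2]*1000).astype(np.float32))
    print('rect',np.round([cx,cy,a,b,t],1),'circ',np.round([*c2,rr],1),'mean',np.round(P.mean(0)*1000,1),len(P))
E
python3 - <<'E'
from h import *
W=np.load('top0.npy');im=cv2.imread('top0.png')[...,::-1]
s=1/1.4
print('bench z',np.nanmedian(W[int(500*s),int(300*s)-20:int(300*s)+20,2]))
for n,u,v,r,a,b in[('tall',381,349,28,.09,.13),('can',448,346,28,.105,.128),('cap',438,347,14,.129,.15),('small',414,306,20,.045,.07),('block',366,306,20,.025,.05),('wax',453,302,20,.03,.05),('bay',411,319,62,.043,.050),('tray',224,355,85,.007,.025),('saucer',583,341,35,.002,.02),('hammer',350,430,35,.03,.06),('screw',418,199,30,.008,.05)]:
    print(n,end=' ');blob(W,u*s,v*s,int(r*s+6),a,b)
c1=cv2.resize(im[150:340,370:460],None,fx=3,fy=3)
save('crop1.png',c1,1)
E
```

```text
bench z 0.0023533057472456846
tall rect [509.   29.9  61.8  62.    1.3] circ [509.4  30.   32.5] mean [509.3  30.  113.1] 779
can rect [516.3 -71.2  42.1  70.1   5.6] circ [516.9 -71.   38.8] mean [516.6 -73.1 122.1] 606
cap rect [514.6 -52.8  18.   20.2   1.3] circ [514.6 -53.2  10.8] mean [514.6 -53.  137.1] 94
small rect [576.9 -22.2  44.4  44.1   1.4] circ [577.  -21.8  23.4] mean [576.7 -21.9  58.4] 355
block rect [575.9  56.6  36.1  55.9   6.2] circ [575.5  56.9  31.8] mean [575.6  56.5  35.1] 392
wax rect [585.8 -84.6  40.8  47.8   1.5] circ [585.8 -83.8  30.2] mean [585.7 -83.7  41.4] 402
bay rect [557.3 -16.7 190.1 223.    4. ] circ [556.7 -17.3 145. ] mean [599.5  -2.2  46.2] 639
tray rect [488.8 293.6 241.6 142.9   4. ] circ [489.2 293.4 138.5] mean [487.2 295.8  13.5] 843
saucer rect [ 528.4 -307.7  144.5  148.4    0.8] circ [ 528.4 -308.1  103.3] mean [ 527.3 -308.3    5.1] 2995
hammer rect [375.2  54.2  98.2  91.4   1.6] circ [375.9  65.   57.9] mean [375.7  67.8  40.7] 1089
screw rect [758.4 -17.5 114.4  26.5  82.5] circ [758.6 -17.5  57.3] mean [756.5 -23.4  23.5] 482
```

View pics/crop1.png

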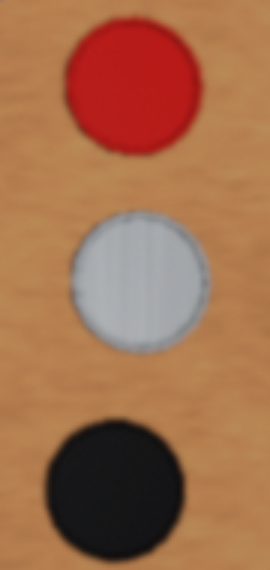

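```bash
cat >> h.py <<'E'
from scipy.spatial.transform import Rotation as Ro
def go(x,y,z,yaw):
    """shift (cm) and turn (deg) in tool axes to TCP x,y,z (m), vertical, jaw axis at yaw deg"""
    s=manip.state();R=Ro.from_quat(s['tool_rot'])
    a=np.radians(yaw);Y=np.array([np.cos(a),np.sin(a),0]);Z=np.array([0,0,-1.])
    T=Ro.from_matrix(np.stack([np.cross(Y,Z),Y,Z],1))
    print('t',round(s['t'],2),'shift',np.round(R.inv().apply(np.array([x,y,z])-s['position'])*100,2),'turn',np.round((R.inv()*T).as_rotvec(degrees=True),1),'w',round(s['width'],4),'f',np.round(s['force'],1),'p',np.round(s['position'],4))
E
python3 - <<'E'
from h import *
go(.509,.030,.20,4)
W=np.load('top0.npy');im=cv2.imread('top0.png').astype(int)
v,u=np.mgrid[:420,:560]
m=((im.max(-1)-im.min(-1))<25)&(abs(u-416.5)<28)&(abs(v-244)<28)&(im.mean(-1)>100)
P=W[m];print(m.sum(),cv2.minEnclosingCircle((P[:,:2]*1000).astype(np.float32)),np.nanmean(P,0))
v,u=np.where((W[...,2]>.043)&(W[...,2]<.05))
E
```

```text
t 0.1 shift [-45.27 -33.96  -0.8 ] turn [-0.1  0.  61.9] w 0.0919 f [ 0.1 -0.2 -0.2] p [0.234  0.5246 0.1916]
1668 ((525.8795776367188, -307.8067321777344), 55.0079345703125) [ 0.52555133 -0.30806104  0.00622331]
```

The crop confirms the middle disc, at crop (140,282), is bare steel. Its centre is (0.526,-0.308). Next I move over the tall tin.

>>> jog_arm([
  [[-5,-3.8,-1,0,0,8,1],[-10,-7.5,-1,0,0,16,1],[-15,-11.3,-1,0,0,24,1],[-20,-15,-1,0,0,32,1],[-25,-18.8,-1,0,0,40,1],[-30,-22.6,-1,0,0,48,1],[-35,-26.3,-1,0,0,56,1],[-40,-30,-1,0,0,62,1],[-45.3,-34,-1,0,0,62,1],[-45.3,-34,-1,0,0,62,1]],
])

```text
t: 1.35
position: [0.5103, 0.0267, 0.2019]
tool_rot: [0.684, 0.729, -0.0, -0.0]
force: [-0.8, 1.0, -0.2]
width: 0.0921
```

```bash
python3 -c "
from h import *
go(.509,.030,.09,4)"
```

```text
t 1.35 shift [ 0.34 -0.1  11.19] turn [-0.1  0.  -0.3] w 0.0921 f [-0.8  1.  -0.2] p [0.5103 0.0267 0.2019]
```

>>> jog_arm([
  [[0,0,2,0,0,0,1],[0,0,5,0,0,0,1],[0,0,8,0,0,0,1],[0,0,10,0,0,0,1],[0,0,11.2,0,0,0,1],[0,0,11.2,0,0,0,1],[0,0,11.2,0,0,0,0],[0,0,11.2,0,0,0,0],[0,0,11.2,0,0,0,0],[0,0,11.2,0,0,0,0]],
])

```text
t: 2.6
position: [0.5096, 0.0299, 0.0908]
tool_rot: [0.682, 0.731, 0.0, 0.0]
force: [-0.7, 0.1, -0.8]
width: 0.0537
```

```bash
python3 - <<'E'
from h import *
c,s=np.cos(np.radians(4)),np.sin(np.radians(4))
for d in(.06,-.06): print(d,.4888+c*d,.2936+s*d)
go(.5487,.2978,.20,4)
E
```

```text
0.06 0.5486538430155895 0.2977853884246475
-0.06 0.4289461569844106 0.28941461157535253
t 2.6 shift [ 26.46   5.75 -10.92] turn [ 0.   0.  -0.1] w 0.0537 f [-0.7  0.1 -0.8] p [0.5096 0.0299 0.0908]
```

```bash
python3 - <<'E'
from h import *
im,W=cam('side');save('side1.png',im[130:300,170:400],3)
print(manip.state()['width'],manip.state()['position'])
E
```

```text
0.050193973675968596 [0.50958365 0.02986583 0.09068725]
```

View pics/side1.png

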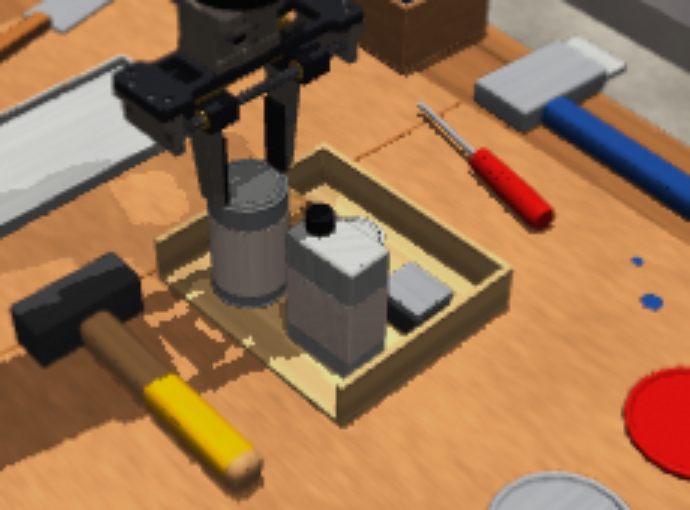

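```bash
python3 - <<'E'
from h import *
im,W=cam('side');save('side2.png',im[150:250,220:290],8)
s=manip.state();print(s['width'],s['position'],s['force'])
for (a,b) in [(222,195),(225,175),(280,160),(285,130),(250,180),(250,210),(235,205),(275,210)]:
    print(a,b,np.round(W[130+b//3,170+a//3]*1000,1))
E
```

```text
0.04619292416964764 [0.50949092 0.02990546 0.09056503] [-0.3102291  -0.24263933  0.15259893]
222 195 [478.5  18.9 125.3]
225 175 [483.2  20.3 142.4]
280 160 [536.5  23.5 128.3]
285 130 [540.8  20.9 156.9]
250 180 [511.6  29.6 116.1]
250 210 [492.6   4.5 112.4]
235 205 [487.3  16.4 113.4]
275 210 [510.5  -2.  107.2]
```

View pics/side2.png

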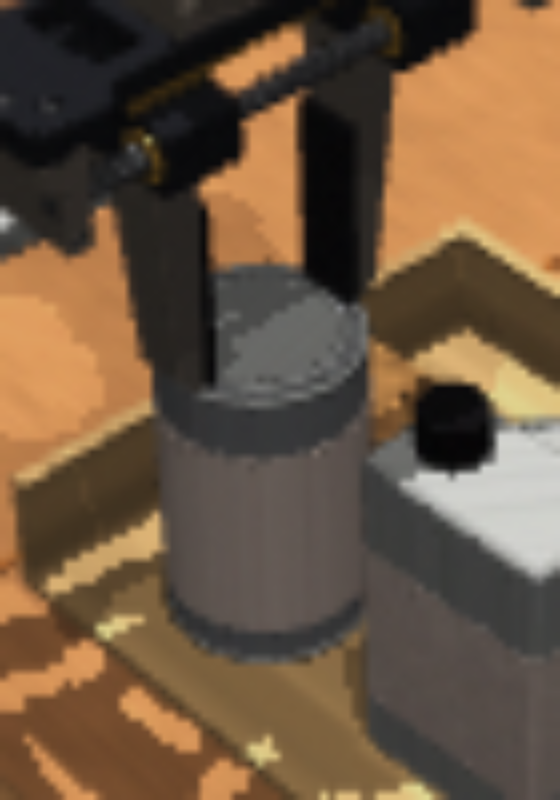

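The picture shows the jaws closing above the lid: front finger tip at about (215,385), back tip at (350,300), both over the tin top. So the true tips sit higher than the state says. I open, lift a little and measure the tips with the side camera.

>>> jog_arm([
  [[0,0,-1,0,0,0,1],[0,0,-3,0,0,0,1],[0,0,-6,0,0,0,1],[0,0,-6,0,0,0,1],[0,0,-6,0,0,0,1],[0,0,-6,0,0,0,1],[0,0,-6,0,0,0,1],[0,0,-6,0,0,0,1],[0,0,-6,0,0,0,1],[0,0,-6,0,0,0,1]],
])

```text
t: 3.95
position: [0.5095, 0.0299, 0.1505]
tool_rot: [0.682, 0.731, -0.0, -0.0]
force: [-0.4, 0.5, -0.8]
width: 0.0917
```

```bash
python3 - <<'E'
from h import *
im,W=cam('side');save('side3.png',im[100:250,200:310],5)
s=manip.state();print(s['width'],s['position'],s['force'],s['tool_rot'])
x,y,z=W[...,0],W[...,1],W[...,2]
dark=im.max(-1)<110
for n,a,b in(('front',.42,.48),('back',.54,.61)):
    m=(x>a)&(x<b)&(abs(y-.03)<.03)&(z>.125)&(z<.2)
    P=W[m]*1000; zz=np.sort(P[:,2])[:15];print(n,len(P),zz.round(1)); L=P[P[:,2]<zz[0]+25];print('xyz range',L.min(0),L.max(0))
E
```

```text
0.09200925587386251 [0.50947124 0.02994828 0.15051095] [-0.25560468  0.45760849 -0.08618263] [6.82333482e-01 7.31041052e-01 1.18470258e-05 1.44584436e-05]
front 80 [173.8 176.2 176.2 177.  177.6 177.7 177.9 178.1 178.8 179.8 179.8 180.
 180.  180.7 180.8]
xyz range [448.29772533  15.21996629 173.76183047] [465.02921827  36.65906081 198.44623284]
back 85 [174.7 175.1 175.8 176.5 176.5 176.6 176.6 176.8 176.9 177.5 178.5 178.6
 179.7 179.8 179.8]
xyz range [553.78674638  22.3325447  174.70136219] [570.16671699  44.48130037 199.6383745 ]
```

View pics/side3.png

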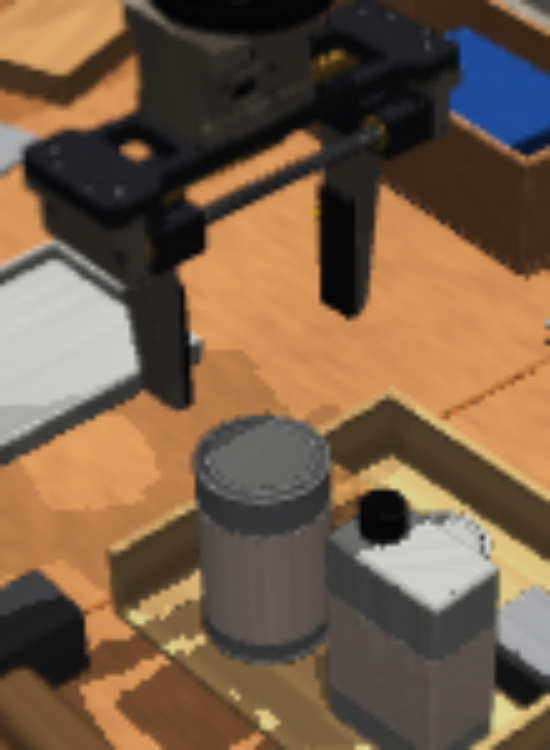

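The tips read at about z 0.174 while the state's TCP is 0.1505, so they should be at 0.137. They are about 36 mm higher than stated; the lateral position agrees. I need the clearance from tips to body.

```bash
python3 - <<'E'
from h import *
im,W=cam('side')
for a,b in[(185,400),(160,280),(155,262),(175,262),(190,225),(100,245),(60,215),(345,310),(340,190),(345,120),(390,150),(300,190),(230,200)]:
    print(a,b,np.round(W[100+b//5,200+a//5]*1000,0))
E
```

```text
185 400 [462.  18. 177.]
160 280 [452.  16. 246.]
155 262 [437.  -6. 274.]
175 262 [447.  -4. 269.]
190 225 [455.  -4. 282.]
100 245 [425.  14. 276.]
60 215 [423.  41. 277.]
345 310 [558.  28. 176.]
340 190 [559.  31. 239.]
345 120 [560.  29. 275.]
390 150 [564.   4. 270.]
300 190 [761. 331.   8.]
230 200 [480.   3. 280.]
```

Tips to body is about 90 mm, as specified, so it is the state's z that reads about 36 mm low: tip z is p_z + 0.022. I'll use that and check it again at the other places.

>>> jog_arm([
  [[0,0,3,0,0,0,1],[0,0,6,0,0,0,1],[0,0,8,0,0,0,1],[0,0,9.6,0,0,0,1],[0,0,9.6,0,0,0,1],[0,0,9.6,0,0,0,0],[0,0,9.6,0,0,0,0],[0,0,9.6,0,0,0,0],[0,0,9.6,0,0,0,0],[0,0,9.6,0,0,0,0]],
])

```text
t: 5.3
position: [0.5095, 0.0298, 0.0551]
tool_rot: [0.682, 0.731, -0.0, 0.0]
force: [-3.0, -1.1, 5.6]
width: 0.0633
```

```bash
python3 - <<'E'
from h import *
go(.5487,.2978,.12,4)
im,W=cam('top');s=1/1.4
blob(W,350*s,430*s,30,.03,.06)
E
```

```text
t 5.3 shift [26.46  5.76 -6.5 ] turn [-0.  0. -0.] w 0.0633 f [-3.  -1.1  5.6] p [0.5095 0.0298 0.0551]
rect [375.5  55.3  98.2  89.2   2.2] circ [375.9  66.3  57.1] mean [374.3  69.4  40.9] 1016
```

>>> jog_arm([
  [[0,0,-1,0,0,0,0],[0,0,-3,0,0,0,0],[0,0,-5.5,0,0,0,0],[2,0.5,-7,0,0,0,0],[6,1.3,-7,0,0,0,0],[10.5,2.3,-7,0,0,0,0],[15,3.3,-7,0,0,0,0],[19.5,4.3,-7,0,0,0,0],[23.5,5.2,-7,0,0,0,0],[26.5,5.8,-7,0,0,0,0]],
])

```text
t: 6.6
position: [0.5484, 0.3, 0.1236]
tool_rot: [0.682, 0.731, -0.001, -0.0]
force: [0.5, -0.9, -5.1]
width: 0.0635
```

```bash
python3 - <<'E'
from h import *
im,W=cam('side')
save('side4.png',im,1.4)
go(.5487,.2978,.055,4)
x,y,z=W[...,0],W[...,1],W[...,2]
m=(abs(x-.549)<.045)&(abs(y-.298)<.045)&(z>.03)&(z<.2)
P=W[m]*1000;print(len(P),P.min(0),np.percentile(P[:,2],[1,5,50]))
E
```

```text
t 6.65 shift [-0.59  0.    6.87] turn [-0.  -0.2  0.1] w 0.0636 f [-2.6  1.1 -4.8] p [0.5483 0.3035 0.1237]
1097 [504.04687979 263.89979809  76.9272392 ] [ 80.23510542  85.94967367 154.39416808]
```

View pics/side4.png

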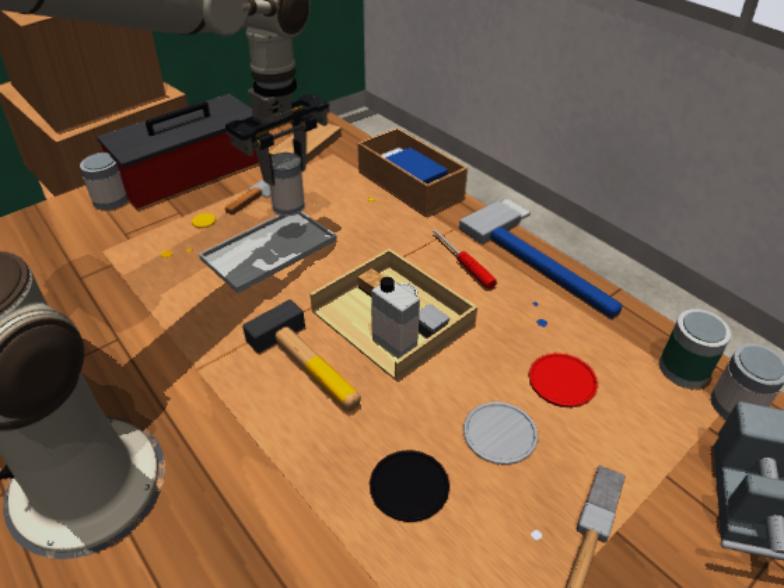

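The tin hangs at (287,185) in the view, bottom at about z 0.076, over the tray's far end. That agrees with the same z offset. Lower, release, rise.

>>> jog_arm([
  [[0,0,2,0,0,0,0],[0,0,4,0,0,0,0],[0,0,5.5,0,0,0,0],[0,0,6.5,0,0,0,0],[0,0,7,0,0,0,0],[0,0,7,0,0,0,0],[0,0,7,0,0,0,0.5],[0,0,7,0,0,0,1],[0,0,7,0,0,0,1],[0,0,7,0,0,0,1]],
])

```text
t: 7.9
position: [0.5497, 0.2985, 0.0554]
tool_rot: [0.682, 0.731, 0.001, 0.0]
force: [-0.1, -0.2, -1.3]
width: 0.0906
```

```bash
python3 -c "
from h import *
go(.5165,-.0712,.14,5)"
```

```text
t 7.9 shift [-36.65  -5.85  -8.48] turn [ 0.1 -0.  -1.1] w 0.0906 f [-0.1 -0.2 -1.3] p [0.5497 0.2985 0.0554]
```

>>> jog_arm([
  [[0,0,-3,0,0,0,1],[0,0,-7,0,0,0,1],[0,0,-12,0,0,0,1],[-6,-1,-13,0,0,-1,1],[-12,-1.9,-13,0,0,-1,1],[-18,-2.9,-13,0,0,-1,1],[-24,-3.8,-13,0,0,-1,1],[-30,-4.8,-13,0,0,-1,1],[-35,-5.6,-13,0,0,-1,1],[-36.6,-5.9,-13,0,0,-1,1]],
])

```text
t: 9.15
position: [0.5153, -0.0733, 0.1849]
tool_rot: [0.677, 0.736, 0.0, 0.0]
force: [0.2, 0.7, -0.6]
width: 0.092
```

```bash
python3 - <<'E'
from h import *
im,W=cam('top');print('tall on tray',end=' ')
s=1/1.4
v,u=np.unravel_index(np.nanargmin(np.hypot(W[...,0]-.549,W[...,1]-.298)+ (W[...,2]<.08)),W.shape[:2])
blob(W,u,v,30,.09,.13)
go(.5165,-.0712,.066,5)
E
```

```text
tall on tray rect [550.2 298.7  62.7  64.8   1. ] circ [549.6 298.6  33. ] mean [549.6 296.1 109.7] 816
t 9.2 shift [ 0.25  0.14 11.89] turn [ 0.   0.1 -0.2] w 0.0918 f [-0.6 -1.2  0. ] p [ 0.5153 -0.0737  0.1849]
```

>>> jog_arm([
  [[0,0.1,3,0,0,0,1],[0,0.1,6.5,0,0,0,1],[0,0.1,9.5,0,0,0,1],[0,0.1,11.8,0,0,0,1],[0,0.1,11.8,0,0,0,0],[0,0.1,11.8,0,0,0,0],[0,0.1,11.8,0,0,0,0],[0,0.1,11.8,0,0,0,0],[0,0.1,11.8,0,0,0,0],[0,0.1,11.8,0,0,0,0]],
])

```text
t: 10.45
position: [0.5166, -0.0709, 0.0668]
tool_rot: [0.676, 0.737, 0.0, 0.0]
force: [-0.0, 0.7, 1.1]
width: 0.0418
```

```bash
python3 -c "
from h import *
go(.433,.2897,.14,5)"
```

```text
t 10.45 shift [36.65 -5.22 -7.32] turn [ 0.   0.  -0.1] w 0.0418 f [-0.   0.7  1.1] p [ 0.5166 -0.0709  0.0668]
```

>>> jog_arm([
  [[0,0,-1.5,0,0,0,0],[0,0,-4,0,0,0,0],[0,0,-7.5,0,0,0,0],[4,-0.6,-8,0,0,0,0],[9.5,-1.4,-8,0,0,0,0],[15,-2.2,-8,0,0,0,0],[20.5,-3,-8,0,0,0,0],[26,-3.8,-8,0,0,0,0],[31.5,-4.5,-8,0,0,0,0],[36.6,-5.2,-8,0,0,0,0]],
])

```text
t: 11.7
position: [0.4323, 0.2911, 0.1471]
tool_rot: [0.676, 0.737, 0.0, 0.0]
force: [0.6, 0.6, -2.6]
width: 0.042
```

>>> jog_arm([
  [[0,0,1,0,0,0,0],[0,0,3.5,0,0,0,0],[0,0,6,0,0,0,0],[0,0,7.5,0,0,0,0],[0,0,8.1,0,0,0,0],[0,0,8.1,0,0,0,0],[0,0,8.1,0,0,0,0.5],[0,0,8.1,0,0,0,1],[0,0,8.1,0,0,0,1],[0,0,8.1,0,0,0,1]],
])

```text
t: 12.95
position: [0.4332, 0.2894, 0.0657]
tool_rot: [0.676, 0.737, 0.0, 0.0]
force: [0.9, -0.6, 0.2]
width: 0.0741
```

```bash
python3 -c "
from h import *
go(.577,-.0220,.14,4)"
```

```text
t 12.95 shift [-32.27  11.64  -7.42] turn [ 0. -0.  1.] w 0.0741 f [ 0.9 -0.6  0.2] p [0.4332 0.2894 0.0657]
```

>>> jog_arm([
  [[0,0,0,0,0,0,1],[0,0,0,0,0,0,1],[0,0,-4,0,0,0,1],[0,0,-9,0,0,0,1],[-5.5,1.9,-13,0,0,1,0.78],[-11,3.9,-13,0,0,1,0.78],[-16.5,5.9,-13,0,0,1,0.78],[-22,7.9,-13,0,0,1,0.78],[-27.5,9.9,-13,0,0,1,0.78],[-32.3,11.6,-13,0,0,1,0.78]],
])

```text
t: 14.2
position: [0.5771, -0.0246, 0.1955]
tool_rot: [0.683, 0.731, 0.0, 0.0]
force: [1.2, -0.1, -0.2]
width: 0.0715
```

```bash
python3 - <<'E'
from h import *
im,W=cam('top');save('top5.png',im)
def near(n,x,y,a,b,r=30):
    D=np.hypot(W[...,0]-x,W[...,1]-y);D[~((W[...,2]>a)&(W[...,2]<b))]=9
    v,u=np.unravel_index(np.argmin(D),D.shape);print(n,end=' ');blob(W,u,v,r,a,b)
near('tall',.549,.298,.09,.13);near('can',.433,.28,.1,.125)
go(.577,-.022,.012,4)
E
```

```text
tall rect [549.7 298.8  64.1  63.6  50.2] circ [549.7 298.5  32.8] mean [549.6 296.1 109.7] 814
can rect [434.9 287.5  42.9  69.4   5.8] circ [434.4 287.6  38.8] mean [436.1 281.8 118.6] 629
t 14.25 shift [ 0.9  -0.16 18.33] turn [ 0.1  0.2 -0.3] w 0.0716 f [-1.8 -4.   0.3] p [ 0.5789 -0.0302  0.1953]
```

View pics/top5.png

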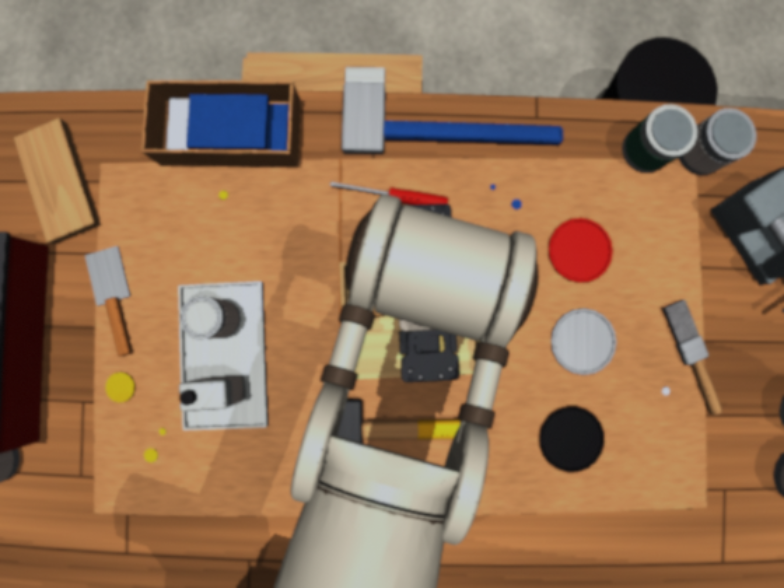

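Both stand on the tray, at pixels (203,316) and (205,395), and measurements agree. Descending on the small tin.

>>> jog_arm([
  [[0,0,0,0,0,0,0.78],[0,0,3,0,0,0,0.78],[0,0,6,0,0,0,0.78],[0,0,9,0,0,0,0.78],[0,0,11,0,0,0,0.78],[0,0,12,0,0,0,0.78],[0,0,12,0,0,0,0.78],[0,0,12,0,0,0,0.78],[0,0,12,0,0,0,0.78],[0,0,12,0,0,0,0.78]],
])

```text
t: 15.5
position: [0.5769, -0.0226, 0.0761]
tool_rot: [0.682, 0.731, 0.0, 0.0]
force: [-0.5, -0.8, 0.7]
width: 0.0719
```

```bash
python3 - <<'E'
from h import *
im,W=cam('side');save('side6.png',im[150:270,210:350],5)
go(.577,-.022,.008,4)
E
```

```text
t 15.55 shift [0.05 0.02 6.8 ] turn [ 0.   0.  -0.1] w 0.0718 f [ 0.2  0.4 -0.4] p [ 0.5768 -0.0226  0.076 ]
```

View pics/side6.png

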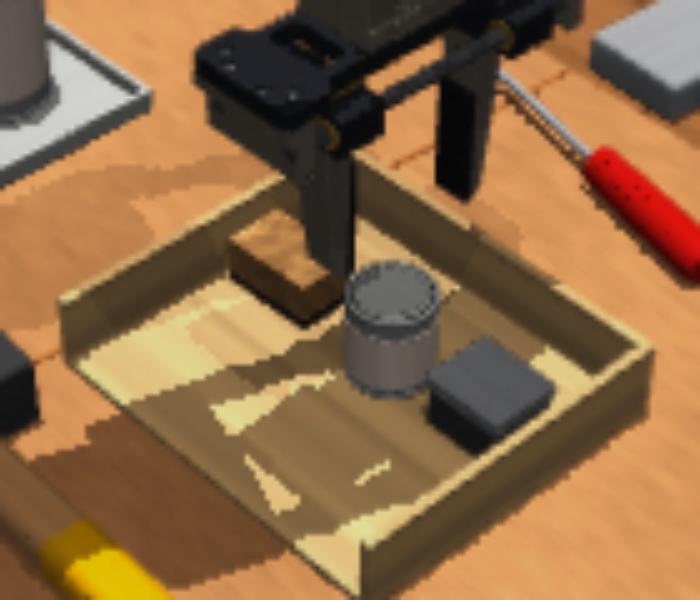

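The jaws straddle the small tin, with the front tip at (340,275) and the tin lid at (393,285), clear of the block and wax tin. Going down.

>>> jog_arm([
  [[0,0,2,0,0,0,0.78],[0,0,4,0,0,0,0.78],[0,0,6,0,0,0,0.78],[0,0,6.8,0,0,0,0.78],[0,0,6.8,0,0,0,0],[0,0,6.8,0,0,0,0],[0,0,6.8,0,0,0,0],[0,0,6.8,0,0,0,0],[0,0,6.8,0,0,0,0],[0,0,6.8,0,0,0,0]],
])

```text
t: 16.8
position: [0.5772, -0.0226, 0.0084]
tool_rot: [0.682, 0.731, 0.0, 0.001]
force: [-0.5, 0.8, 5.2]
width: 0.0454
```

```bash
python3 -c "
from h import *
go(.5257,-.308,.1,4)"
```

```text
t 16.8 shift [-28.12  -7.09  -9.16] turn [ 0.1  0.  -0.1] w 0.0454 f [-0.5  0.8  5.2] p [ 0.5772 -0.0226  0.0084]
```

>>> jog_arm([
  [[0,0,-2,0,0,0,0],[0,0,-5,0,0,0,0],[0,0,-9,0,0,0,0],[-4,-1,-10,0,0,0,0],[-9,-2.2,-10,0,0,0,0],[-14,-3.5,-10,0,0,0,0],[-19,-4.8,-10,0,0,0,0],[-24,-6,-10,0,0,0,0],[-28.1,-7.1,-10,0,0,0,0],[-28.1,-7.1,-10,0,0,0,0]],
])

```text
t: 18.05
position: [0.5241, -0.3105, 0.1082]
tool_rot: [0.684, 0.73, -0.0, 0.0]
force: [0.3, -0.2, -1.1]
width: 0.0454
```

```bash
python3 - <<'E'
from h import *
go(.5257,-.308,.0065,4)
im,W=cam('side')
x,y,z=W[...,0],W[...,1],W[...,2]
m=(abs(x-.526)<.03)&(abs(y+.308)<.035)&(z>.03)&(z<.17)
P=W[m]*1000;print(len(P),P.min(0),P.max(0),np.percentile(P[:,2],[1,5,50]))
E
```

```text
t 18.05 shift [ 0.24  0.17 10.17] turn [ 0.   0.1 -0.3] w 0.0454 f [ 0.3 -0.2 -1.1] p [ 0.5241 -0.3105  0.1082]
489 [ 496.23106563 -333.34003368  108.89485055] [ 555.80008972 -297.28963392  169.85991099] [109.69375975 111.73426026 149.80953154]
```

>>> jog_arm([
  [[0,0,2,0,0,0,0],[0,0,5,0,0,0,0],[0,0,7.5,0,0,0,0],[0,0,9,0,0,0,0],[0,0,10,0,0,0,0],[0,0,10.1,0,0,0,0],[0,0,10.1,0,0,0,0],[0,0,10.1,0,0,0,0.78],[0,0,10.1,0,0,0,0.78],[0,0,10.1,0,0,0,0.78]],
])

```text
t: 19.35
position: [0.5251, -0.3078, 0.0068]
tool_rot: [0.682, 0.731, 0.0, 0.0]
force: [0.0, -1.2, -1.0]
width: 0.0712
```

>>> jog_arm([
  [[0,0,0,0,0,0,0.78],[0,0,0,0,0,0,0.78],[0,0,-3,0,0,0,0.78],[0,0,-7,0,0,0,0.78],[0,0,-12,0,0,0,1],[5,0.4,-16,0,0,0,1],[10,0.8,-16,0,0,0,1],[15,1.1,-16,0,0,0,1],[20,1.5,-16,0,0,0,1],[25,1.8,-16,0,0,0,1]],
])

```text
t: 20.6
position: [0.5256, -0.0554, 0.1666]
tool_rot: [0.682, 0.731, 0.0, 0.0]
force: [1.2, -0.3, -0.4]
width: 0.092
```

```bash
cat >> h.py <<'E'
def near(W,n,x,y,a,b,r=30):
    D=np.hypot(W[...,0]-x,W[...,1]-y);D[~((W[...,2]>a)&(W[...,2]<b))]=9
    v,u=np.unravel_index(np.argmin(D),D.shape);print(n,end=' ');blob(W,u,v,r,a,b)
E
python3 - <<'E'
from h import *
im,W=cam('top');save('top7.png',im[170:320,340:500],4)
near(W,'small',.526,-.308,.04,.07)
near(W,'tall',.549,.298,.09,.13);near(W,'can',.435,.287,.1,.128)
near(W,'cap',.435,.305,.129,.15,12)
go(.549,.2985,.19,4)
E
```

```text
small rect [ 525.  -307.3   45.    48.     0.6] circ [ 525.2 -307.6   24.9] mean [ 525.4 -305.7   55.7] 394
tall rect [549.3 297.8  64.1  63.5  27.3] circ [549.8 298.6  32.8] mean [549.6 296.1 109.7] 815
can rect [434.8 288.3  42.8  71.3   5.9] circ [434.1 287.7  38.6] mean [436.  282.2 118.8] 634
cap rect [432.7 305.6  19.6  20.5  75.2] circ [433.1 306.6  11. ] mean [433.  305.7 134.4] 92
t 20.65 shift [34.58  4.91 -2.21] turn [-0.  -0.2  0.2] w 0.0919 f [-0.1  4.2 -0.1] p [ 0.525  -0.0498  0.1665]
```

View pics/top7.png

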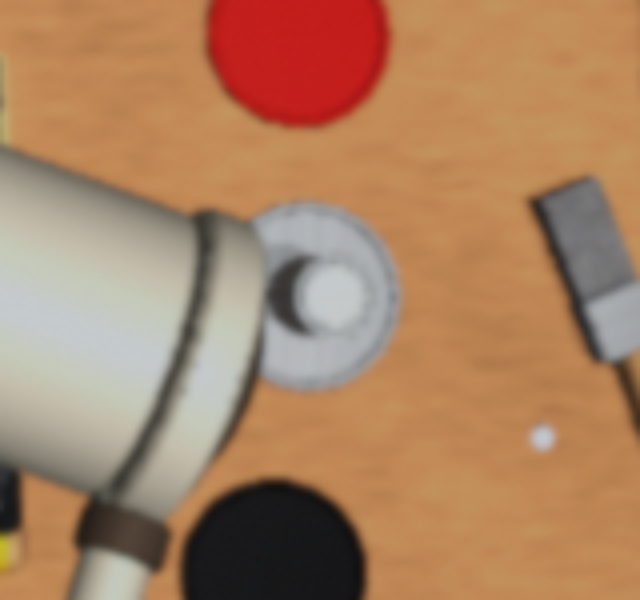

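The small tin stands in the middle of the steel saucer, about (330,296) against the disc centre at (308,296), a difference explained by parallax. It measures within 1 mm. Back to the tall tin.

>>> jog_arm([
  [[5.5,0.7,-1,0,0,0,1],[11,1.5,-2,0,0,0,1],[16.5,2.2,-2,0,0,0,1],[22,3,-2,0,0,0,1],[27.5,3.7,-2,0,0,0,1],[32,4.4,-2,0,0,0,1],[35.4,4.8,-2,0,0,0,1],[35.4,4.8,0,0,0,0,1],[35.4,4.8,3,0,0,0,1],[35.4,4.8,3,0,0,0,1]],
])

```text
t: 21.9
position: [0.5467, 0.2975, 0.1326]
tool_rot: [0.683, 0.731, -0.003, -0.002]
force: [-0.3, 0.8, 0.2]
width: 0.0916
```

```bash
python3 -c "
from h import *
go(.549,.2985,.054,4)"
```

```text
t 21.9 shift [0.1  0.29 7.86] turn [-0.4  0.1 -0.1] w 0.0916 f [-0.3  0.8  0.2] p [0.5467 0.2975 0.1326]
```

>>> jog_arm([
  [[0,0.1,2,0,0,0,1],[0,0.1,5,0,0,0,1],[0,0.1,7,0,0,0,1],[0,0.1,8.1,0,0,0,1],[0,0.1,8.1,0,0,0,1],[0,0.1,8.1,0,0,0,0],[0,0.1,8.1,0,0,0,0],[0,0.1,8.1,0,0,0,0],[0,0.1,8.1,0,0,0,0],[0,0.1,8.1,0,0,0,0]],
])

```text
t: 23.15
position: [0.5502, 0.2997, 0.0562]
tool_rot: [0.682, 0.731, 0.0, -0.0]
force: [-4.1, -0.1, 4.9]
width: 0.0634
```

```bash
python3 -c "
from h import *
go(.5095,.0298,.055,4)"
```

```text
t 23.15 shift [-26.65  -5.92   0.11] turn [-0. -0. -0.] w 0.0634 f [-4.1 -0.1  4.9] p [0.5502 0.2997 0.0562]
```

>>> jog_arm([
  [[0,0,-1.5,0,0,0,0],[0,0,-4,0,0,0,0],[0,0,-7,0,0,0,0],[-4,-0.9,-8,0,0,0,0],[-9,-2,-8,0,0,0,0],[-14,-3.1,-8,0,0,0,0],[-19,-4.2,-8,0,0,0,0],[-23.5,-5.2,-8,0,0,0,0],[-26.5,-5.9,-8,0,0,0,0],[-26.5,-5.9,-8,0,0,0,0]],
])

```text
t: 24.4
position: [0.5092, 0.0292, 0.1354]
tool_rot: [0.684, 0.73, -0.0, 0.0]
force: [0.2, 0.6, -4.6]
width: 0.0631
```

```bash
python3 -c "
from h import *
cam('top');cam('top');cam('top');go(.5095,.031,.058,4)"
```

```text
t 24.55 shift [-0.08 -0.    7.74] turn [-0. -0. -0.] w 0.0633 f [ 0.2 -0.1 -4.8] p [0.5095 0.0317 0.1354]
```

>>> jog_arm([
  [[0,0,2,0,0,0,0],[0,0,4.5,0,0,0,0],[0,0,6.5,0,0,0,0],[0,0,7.4,0,0,0,0],[0,0,7.7,0,0,0,0],[0,0,7.7,0,0,0,0],[0,0,7.7,0,0,0,0.5],[0,0,7.7,0,0,0,1],[0,0,7.7,0,0,0,1],[0,0,7.7,0,0,0,1]],
])

```text
t: 25.8
position: [0.5103, 0.0309, 0.0592]
tool_rot: [0.682, 0.731, 0.0, 0.001]
force: [0.9, 0.4, 0.4]
width: 0.0911
```

```bash
python3 -c "
from h import *
go(.4337,.288,.19,5)"
```

```text
t 25.8 shift [ 26.17  -5.85 -13.1 ] turn [ 0.1  0.  -1.1] w 0.0911 f [0.9 0.4 0.4] p [0.5103 0.0309 0.0592]
```

>>> jog_arm([
  [[0,0,-3,0,0,0,1],[0,0,-7,0,0,0,1],[0,0,-12,0,0,0,1],[4,-0.9,-13,0,0,-1,1],[9,-2,-13,0,0,-1,1],[14,-3.2,-13,0,0,-1,1],[19,-4.3,-13,0,0,-1,1],[23.5,-5.3,-13,0,0,-1,1],[26.2,-5.9,-13,0,0,-1,1],[26.2,-5.9,-13,0,0,-1,1]],
])

```text
t: 27.05
position: [0.4322, 0.2897, 0.1887]
tool_rot: [0.675, 0.738, 0.0, 0.0]
force: [0.2, 0.7, -0.1]
width: 0.0919
```

```bash
python3 - <<'E'
from h import *
im,W=cam('top')
near(W,'tall',.509,.03,.09,.13)
cam('top');cam('top');go(.433,.289,.066,5)
E
```

```text
tall rect [510.5  30.7  63.6  64.3  65.1] circ [510.6  30.8  32.5] mean [510.6  30.8 113.1] 782
t 27.2 shift [ 0.14 -0.   12.26] turn [ 0.   0.  -0.1] w 0.0921 f [ 0.1 -1.  -0.4] p [0.4331 0.2876 0.1886]
```

Tall tin is back within about 2 mm of home. Grip the can.

>>> jog_arm([
  [[0.1,0,3,0,0,0,1],[0.1,0,7,0,0,0,1],[0.1,0,10,0,0,0,1],[0.1,0,12.2,0,0,0,1],[0.1,0,12.2,0,0,0,0],[0.1,0,12.2,0,0,0,0],[0.1,0,12.2,0,0,0,0],[0.1,0,12.2,0,0,0,0],[0.1,0,12.2,0,0,0,0],[0.1,0,12.2,0,0,0,0]],
])

```text
t: 28.45
position: [0.4329, 0.2895, 0.0669]
tool_rot: [0.676, 0.737, 0.0, 0.0]
force: [-0.4, 0.2, 2.0]
width: 0.0417
```

```bash
python3 -c "
from h import *
go(.5166,-.0709,.068,5)"
```

```text
t 28.45 shift [-36.63   5.22  -0.11] turn [ 0. -0. -0.] w 0.0417 f [-0.4  0.2  2. ] p [0.4329 0.2895 0.0669]
```

The straight path would cross the tall tin, so I detour in front of it.

>>> jog_arm([
  [[0,0,-1.5,0,0,0,0],[0,0,-4,0,0,0,0],[0,-1,-7.5,0,0,0,0],[-4,-3,-9,0,0,0,0],[-9,-4,-9,0,0,0,0],[-14.5,-4,-9,0,0,0,0],[-20,-4,-9,0,0,0,0],[-25.5,-4,-9,0,0,0,0],[-31,-4,-9,0,0,0,0],[-36.6,-4,-9,0,0,0,0]],
])

```text
t: 29.7
position: [0.4241, -0.0803, 0.1572]
tool_rot: [0.676, 0.737, 0.0, 0.0]
force: [1.1, -0.4, -2.5]
width: 0.0413
```

>>> jog_arm([
  [[0,0.5,0,0,0,0,0],[0,2,0,0,0,0,0],[0,4,0,0,0,0,0],[0,6.2,0,0,0,0,0],[0,8,0,0,0,0,0],[0,9.2,0,0,0,0,0],[0,9.2,2,0,0,0,0],[0,9.2,4,0,0,0,0],[0,9.2,5,0,0,0,0],[0,9.2,5,0,0,0,0]],
])

```text
t: 30.95
position: [0.5154, -0.0702, 0.106]
tool_rot: [0.676, 0.737, -0.0, -0.001]
force: [-0.7, 0.1, -2.5]
width: 0.0418
```

```bash
python3 -c "
from h import *
cam('top');go(.5166,-.0709,.069,5)"
```

```text
t 31.0 shift [-0.04  0.05  3.78] turn [ 0.  0. -0.] w 0.0416 f [ 0.5 -0.2 -2.6] p [ 0.5161 -0.0705  0.1068]
```

>>> jog_arm([
  [[0,0,1,0,0,0,0],[0,0,2,0,0,0,0],[0,0,3,0,0,0,0],[0,0,3.5,0,0,0,0],[0,0,3.7,0,0,0,0],[0,0,3.7,0,0,0,0],[0,0,3.7,0,0,0,0.5],[0,0,3.7,0,0,0,1],[0,0,3.7,0,0,0,1],[0,0,3.7,0,0,0,1]],
])

```text
t: 32.25
position: [0.5162, -0.0708, 0.0697]
tool_rot: [0.676, 0.737, 0.0, 0.0]
force: [-0.2, 0.5, 0.4]
width: 0.0737
```

>>> jog_arm([
  [[0,0,0,0,0,0,1],[0,0,0,0,0,0,1],[0,0,-3,0,0,0,1],[0,0,-7,0,0,0,1],[0,0,-12,0,0,0,1],[4,-2,-14,0,0,0,1],[9,-4,-14,0,0,0,1],[14,-6,-14,0,0,0,1],[19,-8,-14,0,0,0,1],[24,-10,-14,0,0,0,1]],
])

```text
t: 33.5
position: [0.3947, 0.1611, 0.2096]
tool_rot: [0.676, 0.737, 0.0, 0.0]
force: [0.5, -0.4, -0.1]
width: 0.092
```

>>> jog_arm([
  [[4,0,0,0,0,0,1],[8,0,0,0,0,0,1],[12,0,0,0,0,0,1],[14,0,0,0,0,0,1],[14,0,0,0,0,0,1],[14,0,0,0,0,0,1],[14,0,0,0,0,0,1],[14,0,0,0,0,0,1],[14,0,0,0,0,0,1],[14,0,0,0,0,0,1]],
])

```text
t: 34.75
position: [0.3837, 0.2991, 0.2095]
tool_rot: [0.676, 0.737, 0.0, 0.0]
force: [-0.2, 1.2, -0.4]
width: 0.0918
```

```bash
python3 - <<'E'
from h import *
im,W=cam('top');save('top9.png',im);s=1/1.4
for n,u,v,r,a,b in[('tall',381,349,28,.09,.13),('can',448,346,28,.105,.128),('cap',438,347,14,.129,.15),('block',366,306,20,.025,.05),('wax',453,302,20,.03,.05),('hammer',350,430,35,.03,.06),('screw',418,199,30,.008,.05)]:
    print(n,end=' ');blob(W,u*s,v*s,int(r*s+6),a,b)
near(W,'small',.526,-.308,.04,.07)
E
```

```text
tall rect [510.5  31.4  62.7  64.1  46.3] circ [510.5  30.8  32.5] mean [510.7  30.8 113.2] 779
can rect [517.  -71.3  42.   70.7   5. ] circ [517.  -70.7  38.8] mean [517.3 -72.9 122.1] 608
cap rect [515.5 -52.8  19.8  19.9  46.5] circ [515.4 -53.1  10.7] mean [515.3 -52.8 137.3] 93
block rect [575.8  56.6  35.9  55.9   6. ] circ [575.4  57.   31.9] mean [575.7  56.5  35.1] 395
wax rect [585.8 -84.5  40.8  47.6   1.9] circ [585.6 -83.6  30.2] mean [585.6 -83.7  41.5] 400
hammer rect [375.2  54.2  98.1  91.4   1.5] circ [375.8  64.9  57.9] mean [375.6  68.   40.8] 1080
screw rect [759.  -17.5 114.4  25.6  81.4] circ [758.4 -17.4  57.2] mean [756.4 -23.5  23.5] 479
small rect [ 525.1 -307.6   44.9   47.6    0.7] circ [ 525.2 -308.3   24.9] mean [ 525.4 -305.7   55.7] 398
```

View pics/top9.png

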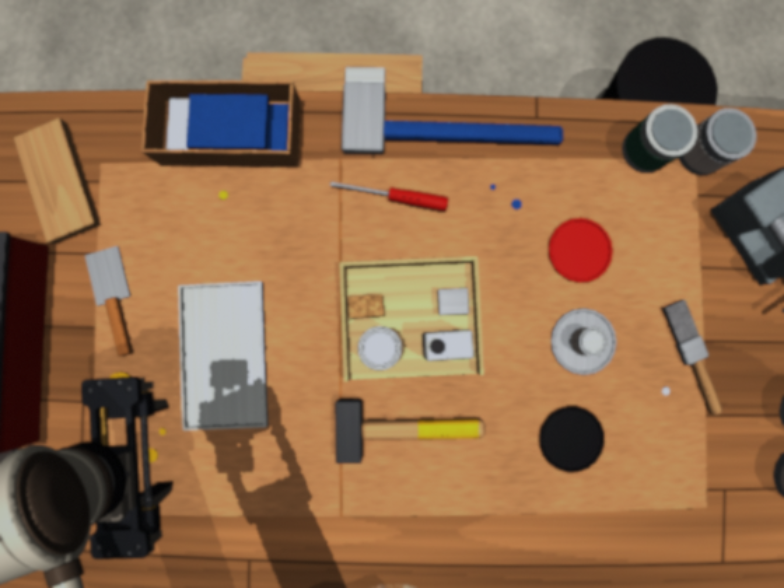

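The tall tin (381,348) and can (448,346) are home, and the small tin (591,341) is on the steel saucer. The tray is empty, the other objects are unmoved, and the arm is clear.

```bash
python3 -c "
from h import *
print(manip.sign_off())"
```

```text
the job is handed in; nothing more can be done
None
```

I handed the job in at about 35 s, and `sign_off` gives no verdict. I moved the tall tin and then the can onto the tray, stood the small tin on the steel saucer, and put the tall tin and the can back.

**Last checks (top camera):**

| Object | Result |
|---|---|
| Tall tin | about 2 mm from where it started |
| Solvent can | about 1 mm from where it started, square to the bay within about 1° |
| Small tin | within about 1 mm of the saucer's centre |
| Sanding block, wax tin, hammer, screwdriver | moved by less than about 1 mm |

The arm is clear of everything, and no check failed at the end.

**What disagreed:** the reported TCP height read about 36 mm lower than the cameras showed. The first try on the tall tin therefore closed in air above its lid without touching it. I measured the fingertips with the side camera, corrected all later heights, and the first placings on tray and saucer agreed with the correction.

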